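Lock a printing block into the inking jig

ROBOT

A 6-joint arm with a two-finger parallel gripper is mounted at the origin on the work surface. World frame = base frame: x ahead of the robot, y to its left, z up, the work surface at z = 0. Lengths are in mm, angles in rad, forces in N, time in s.
With the tool pointing down it reaches from about 400 to 925 mm from the base axis. Payload 12.5 kg.
Tool frame: the origin (TCP) lies between the finger pads; the fingertips stand 25 mm ahead of it and the grasp point (between the pads) lies 6 mm ahead of it; z points along the fingers, y is the line along which they close (so a half turn about z gives the same grasp; the last joint's range is limited). The gripper opens to 95 mm and grips with 3 to 60 N. Pads are 20 mm wide; open, the fingers measure 119 mm over their backs; the gripper's body (75 mm by 180 mm) begins 59 mm behind the grasp point.
Start: joints at [-1.401, 0.491, 1.559, -0, 1.092, -0.106], TCP at [170.22, -601.389, 239.661] pointing down, gripper open.
Joint ranges: [-3.1, 3.1], [-0.84, 2.19], [0.05, 2.79], [-1.13, 4.28], [0.06, 2.93], [-2.69, 2.69]. Speed limits (rad/s): [2.22, 2.22, 2.79, 3.14, 3.14, 3.14].

INTERFACE

Orientations are given as [roll, pitch, yaw] about the fixed x, y, z axes, in that order (R = Rz(yaw) Ry(pitch) Rx(roll)).
In Python, from cell import state, read_camera, job_done, cut_out gives the robot as it stands. The module is installed in compiled form; this text tells all that it offers.
- The arm moves only by the tool jog_arm, never from a script. Its argument "motion" is a list of rows, each a list of 2 entries, a list of its own where there are three numbers: the shift along the tool's x, y, z in mm, then the turn about the tool's z in rad. A call has 1 to 5 rows; each row is the pose to reach, as a shift and turn from the pose commanded when the call began, along the tool's axes at that moment; what a row does not reach only later rows make up. A row lasts 1/10 s, in which the tool goes at most 50 mm and 8.59 degrees, less where a joint would pass 70% of its speed; a pose out of reach is approached as far as the arm can. A call with a gripper value outside its range is refused whole. "grip" is the closure, from 0 (fully open) to 1 (shut), set as the call begins (left out, the last holds). The fingers move at their own pace and stop on an object; the grip force is fixed at half the most. Time passes only in rows, so rows that repeat a pose let the fingers close. It gives the time, the measured TCP pose, the force, the opening and the grip force at its end, in the units of the state.
- state(): the state, without advancing time (a new reading comes with each control period).
- read_camera(name): name is "scene" or "side" or "wrist"; returns a dict with "img" (480x640x3 uint8, blue, green, red), "vertical_fov" (degrees; the focal length in pixels is half the picture's height over the tangent of half this angle, whatever the lens; pixels are square), "cx", "cy" (the principal point, pixels), "extrinsics" (4x4, takes a point from camera to world coordinates). Camera axes: x right, y up, looking along -z (the intrinsics and any distortion apply to the point x, -y, -z); pixel columns grow to the right and rows downward; lengths in mm; the calibration is good to about 2 mm. A picture is of the moment at which its call begins. There is no depth.
- job_done(): hands the job in; it is judged then, once.
Trained networks look in a picture, given as the dict that the camera call returned (one of the last four; its "shot" number tells which), for a name from the list of things; names that differ only in an ending like _2 or _b are one class to them, and where a whole thing is asked for, a point or a joint stands for the part that bears it (a point fixed in the world has none). Each returns a list of dicts, best first, with "p" (0 to 1); they miss things now and then, are a little off and sometimes report something else, mostly with a low value. They report only what shows in the picture. A call takes as long as a camera call. They do not tell look-alikes from the thing itself.
- cut_out(name, picture): "region" (480x640 bool, what is visible of it) and "box" ([left, top, right, bottom] in pixels, round what is visible of it).
The state is a dict: "t": time; "joints": joint angles; "qvel": joint speeds; "tau": joint torques, N m; "eef_pos": TCP position; "tcp_rot": TCP orientation; "ft_force": force on the tool from outside, world axes, zero at the start; "moment": the same for the moment, N m; "opening": opening from 0.0 (shut) to 1.0 (fully open); "grip_force": force on a finger pad.
Only numpy, scipy, OpenCV 4.12 (cv2) and the standard library are available. Lean on these libraries where they do the work, as an engineer would, in place of code of your own. Each camera call takes 0.05 s, during which the arm holds its last target. There are 200 camera calls.

TASK

Get the red printing block ready for inking: pick it up, lay it on the plywood jig and slide its bare front end level under the fixed metal hold-down bar until it is fully home against the back stop. Then push the jig's bolt fully shut behind it, let go, and leave the green block, the paint bottle, the paint pot and the roller where they are.

Things in the scene. Friction and masses are not known exactly. Their poses are not given: they have to be found in the camera images.
- red_block: Block to load: pale wooden board 150 (its x) x 76 (y) x 10 mm thick, carved red pad on top (55 x 66 mm, 12 mm thick, x -30..25 mm), dark grip rib near the rear (-x) end; the front (+x) 50 mm is bare. About 0.16 kg. Origin: centre of the underside, z up. Starts flat on the table at the robot's right, front roughly away from the robot; may have swapped places with the green block.
- red_block_grip (a point): Top centre of the red block's grip rib: 36 mm long along the block's x, 14 mm wide along its y, rising from 10 to 40 mm above the underside; 54 mm behind the block's origin.
- green_block: Leave alone: the same shape and size as the red block, with a green pad. Origin and axes as for the red block.
- jig: Inking jig, fixed. Origin on the table; +x is the way the block slides in (roughly away from the robot), z up. In its frame, mm: plywood bed x -150..105, y -75..75, top z = 15; a wing of the same height x -102..-47 out to y = 160 under the bolt. A block fully home has its origin at (10, 0, 15), front edge on the back stop, rear edge at x = -65, middle of its rib at x = -44.
- jig_mouth (a point): On the bed between the ends of the two guide rails, at the jig's (0, 0, 15) mm. Rails: x 0..85, inner faces at y = -41 and +41, tops z = 30. Splayed lead-ins before them, x -28..0, about 100 mm apart at the mouth, tops z = 27. The bed before these is open from above, save for the bolt and its keeper.
- jig_bar (a point): Middle of the underside of the fixed aluminium hold-down bar, at the jig's (60, 0, 30) mm. The bar lies across both rails, x 45..75, top z = 52: a 15 mm high gap over the bed, for the 10 mm board; the pad does not go under it.
- jig_stop (a point): Middle of the foot of the wooden back stop's front face, at the jig's (85, 0, 15) mm; stop top z = 30. Axes as the jig's.
- bolt (a joint): Sliding bolt on the jig's left (+y), along its y. Value: m drawn out; 0 shut, 0.05 fully out; starts 0.03 or more out, stays where left (friction about 1.5 N). Steel tongue, x -81..-69, z 17..29 mm in the jig frame, tip at y = 18 mm + value: when shut it lies behind the rear edge of a home block with 4 mm to spare; it strikes the side of a block that is not home.
- bolt_knob (a point): Top of the bolt's upright black square knob, 14 x 14 mm, standing from z = 29 to 62 mm above the table; at the jig's x = -75 mm, y = 85 mm + joint value. Push or pinch it; shutting moves it toward the jig's -y.
- jig_keeper (a point): Top of the dark steel keeper that the tongue runs through, on the bed at the jig's x -93..-57, y 48..62 mm, top z = 35 mm.
- paint_bottle: Bystander, leave alone: white upright bottle with orange label and black cap, 48 mm across, 105 mm tall. Origin: centre of its underside.
- paint_pot: Bystander, leave alone: small clear jar with blue label and white lid, 40 mm across, 45 mm tall. Origin: centre of its underside.
- roller: Bystander, leave alone: ink roller lying on the table, black rubber drum 36 mm across and 90 mm long along its y, wooden handle toward its +x, about 145 mm long in all. Origin: on the table under the drum's middle.
Things that resemble listed ones, but are neither listed nor needed, are in the scene too. What is shaped like the red_block but pink or purple is not meant.

How it is judged:
By the outcome, as a careful person would: the job done as asked, in the order asked, and still so for the second after the job is handed in, with the robot touching nothing.
It also fails if it takes over 51 s, if anything falls off the work surface, if the arm or the gripper's body presses on something with over 40 N, if the wrist force passes 120 N, or if a joint passes its speed limit or range.

## Working session

There is one attempt and no reset: what is moved stays moved. The work goes in short steps, Python scripts to look and compute and a tool call to move; the robot and the scene stay as the last step left them, time stands still between calls to the robot, and variables do not carry over. Pictures are saved under pics/ and viewed, at most 15 in all, crops included, and the job is handed in when it is done.

Besides the shell and the picture viewer there is one more tool, called after "Call:" as name([rows], argument=value, ...), one row to a line, values as JSON. jog_arm: Moves the arm, as the interface text tells. Its arguments: {"type":"object","properties":{"motion":{"type":"array"},"grip":{"type":"number"}},"required":["motion"]}

```bash
mkdir -p pics; cat > h.py <<'E'
import numpy as np,cv2
from cell import state,read_camera,job_done,cut_out
def K(p):
    f=240/np.tan(np.radians(p["vertical_fov"])/2);return f,p["cx"],p["cy"]
def back(p,uv,z):
    f,cx,cy=K(p);E=np.array(p["extrinsics"]);d=E[:3,:3]@np.array([(uv[0]-cx)/f,-(uv[1]-cy)/f,-1]);o=E[:3,3]
    return o+d*(z-o[2])/d[2]
def proj(p,X):
    f,cx,cy=K(p);E=np.array(p["extrinsics"]);c=E[:3,:3].T@(np.array(X)-E[:3,3])
    return np.array([cx+f*c[0]/-c[2],cy-f*c[1]/-c[2]])
E
python3 - <<'E'
from h import *
s=state();print(s["t"],s["eef_pos"],s["tcp_rot"],s["opening"])
for n in["scene","side"]:
    p=read_camera(n);cv2.imwrite(f"pics/{n}0.png",p["img"]);print({k:v for k,v in p.items() if k!="img"})
    for t in["red_block","green_block","red_block_grip","jig","bolt","bolt_knob","paint_bottle","jig_keeper"]:
        try: print(t,[(d["p"],d["box"]) for d in cut_out(t,p)][:4])
        except Exception as e: print(t,e)
E
```

```text
0.0 [ 170.16058383 -601.13853647  239.03408235] [-3.14042802e+00 -1.11264114e-04  2.75772182e-01] 0.9977795077261603
{'vertical_fov': 44.288150582838355, 'cx': 325.7421799736592, 'cy': 232.16969434530014, 'extrinsics': array([[ 8.24885141e-01, -4.62666108e-01,  3.24814681e-01,
         1.03869218e+03],
       [ 5.65277029e-01,  6.80314560e-01, -4.66512571e-01,
        -6.55448900e+02],
       [-5.13660137e-03,  5.68429566e-01,  8.22715895e-01,
         1.22748997e+03],
       [ 0.00000000e+00,  0.00000000e+00,  0.00000000e+00,
         1.00000000e+00]]), 'shot': 1}
red_block [(0.86, [242.4, 254.6, 303.4, 316.2]), (0.84, [200.8, 200.1, 238.9, 261.8]), (0.82, [388.7, 255.7, 445.2, 316.6]), (0.76, [116.6, 287.8, 172.8, 353.0])]
green_block []
red_block_grip [(0.9, [199.1, 199.1, 235.4, 258.5]), (0.75, [389.7, 256.6, 443.8, 316.3]), (0.63, [118.3, 282.2, 170.8, 353.5]), (0.56, [239.9, 253.0, 300.3, 317.7])]
jig [(0.59, [280.7, 167.8, 390.0, 272.6]), (0.41, [330.9, 166.9, 357.6, 195.7])]
bolt [(0.5, [332.2, 167.6, 355.6, 196.7])]
bolt_knob [(0.55, [328.9, 171.3, 358.8, 195.4])]
paint_bott
[... 505 characters left out ...]
0,
         1.00000000e+00]]), 'shot': 2}
red_block [(0.89, [340.3, 228.1, 387.4, 260.9]), (0.89, [238.8, 219.1, 263.9, 260.3]), (0.87, [395.5, 261.9, 435.4, 302.8])]
green_block []
red_block_grip [(0.96, [341.6, 229.3, 390.8, 261.6]), (0.79, [236.6, 216.9, 262.9, 253.5]), (0.63, [395.3, 262.9, 439.2, 298.2])]
jig [(0.8, [257.9, 242.8, 362.1, 324.3])]
bolt [(0.74, [274.2, 290.8, 305.8, 310.5]), (0.36, [297.4, 198.4, 316.0, 237.8]), (0.31, [323.2, 190.0, 366.3, 213.1])]
bolt_knob [(0.88, [273.2, 291.5, 302.7, 312.4]), (0.57, [252.3, 246.6, 364.3, 323.8])]
paint_bottle [(0.93, [295.4, 201.9, 317.9, 236.4]), (0.49, [341.5, 230.8, 392.0, 264.4])]
jig_keeper [(0.55, [257.2, 240.8, 362.9, 325.0])]
```

```bash
python3 - <<'E'
import cv2
a=cv2.imread("pics/scene0.png")[140:380,90:470];cv2.imwrite("pics/a.png",cv2.resize(a,None,fx=2.1,fy=2.1,interpolation=cv2.INTER_CUBIC))
a=cv2.imread("pics/side0.png")[170:350,220:460];cv2.imwrite("pics/b.png",cv2.resize(a,None,fx=3.3,fy=3.3,interpolation=cv2.INTER_CUBIC))
E
```

```text
(no output)
```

View pics/a.png

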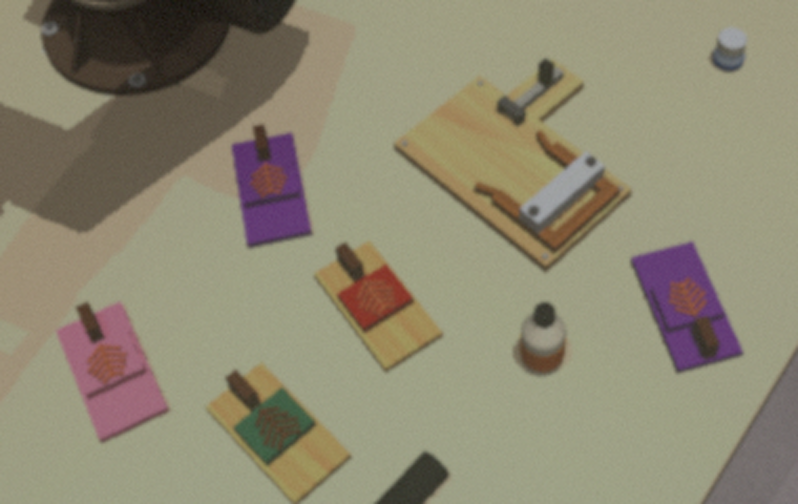

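View pics/b.png

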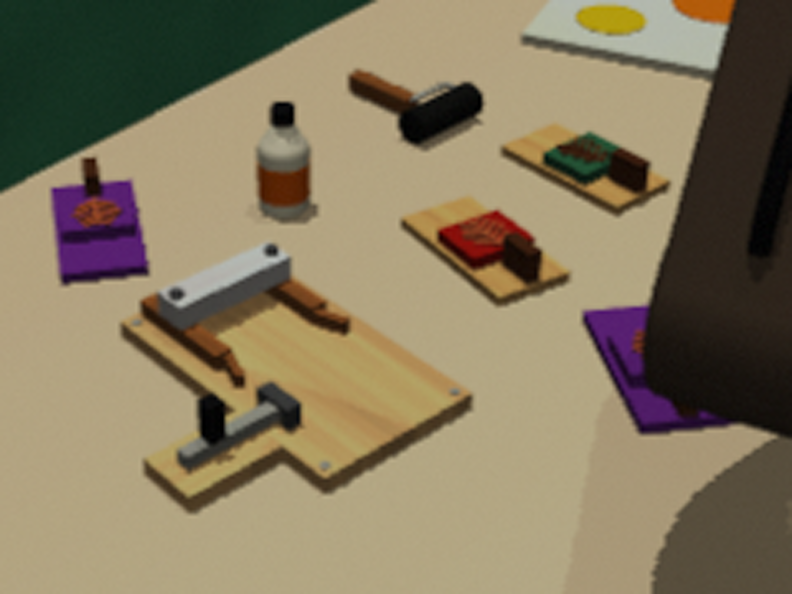

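The red block is at scene pixel (270,286). Look-alikes: purple (219,231) and (417,286), pink (144,320), green (223,345). By its red pad and pale board, the one at (270,286) is the target. Next I fit poses.

```bash
cat >> h.py <<'E'
from scipy.optimize import least_squares
def fit(obs,x0):
    # obs: list of (picture, local xyz, uv)
    def r(q):
        c,s=np.cos(q[2]),np.sin(q[2])
        return np.concatenate([proj(p,[q[0]+c*X[0]-s*X[1],q[1]+s*X[0]+c*X[1],X[2]])-uv for p,X,uv in obs])
    o=least_squares(r,x0,loss="soft_l1",x_scale=[100,100,1]);return o.x,r(o.x).reshape(-1,2)
E
python3 - <<'E'
from h import *
S=read_camera("scene");D=read_camera("side")
A=lambda l,u:(S,l,np.array(u)/2.1+[90,140]-.25)
B=lambda l,u:(D,l,np.array(u)/3.3+[220,170]-.3)
red=[A((-75,38,10),(372,242)),A((75,38,10),(441,333)),A((75,-38,10),(387,366)),A((-75,-38,10),(315,277)),
 B((75,38,10),(402,223)),B((75,-38,10),(463,197)),B((-75,-38,10),(568,274)),B((-75,38,10),(500,299))]
jig=[A((-150,-75,15),(395,146)),A((105,-75,15),(547,265)),A((105,75,15),(629,189)),A((-150,75,15),(482,78)),A((-47,160,15),(583,82)),
 B((-150,-75,15),(470,398)),B((-150,75,15),(327,484)),B((105,75,15),(122,323)),B((-102,160,15),(192,500)),B((-47,160,15),(147,462))]
np.set_printoptions(precision=2,suppress=True)
for n,o in(("red",red),("jig",jig)):
    q,r=fit(o,[*back(S,o[0][2],10)[:2],0.2]);print(n,q,r.tolist())
    for P in(S,D):
        qq,rr=fit([k for k in o if k[0] is P],q);print("  single",qq)
    if n=="jig":
        c,s=np.cos(q[2]),np.sin(q[2]);R=np.array([[c,-s],[s,c]])
        for P,u in((S,np.array([547,64])/2.1+[90,140]),(D,np.array([211,400])/3.3+[220,170])): print("knob jig",R.T@(back(P,u,62)[:2]-q[:2]))
    else:
        print("grip",q[:2]-54*np.array([np.cos(q[2]),np.sin(q[2])]))
W=read_camera("wrist");cv2.imwrite("pics/w0.png",W["img"]);print(W["extrinsics"],W["vertical_fov"])
a=S["img"][235:335,225:325];cv2.imwrite("pics/c.png",cv2.resize(a,None,fx=5,fy=5))
E
```

```text
red [ 530.86 -161.33   -0.33] [[-1.344908398601774, -1.2623755614461913], [1.049859601071205, -1.0965729806470677], [-0.39152158093310163, 0.7460611214673918], [-0.6710750602266558, -2.004924984037757], [-1.2764788275430305, -2.2530803341314254], [0.7371762210331099, -1.1687103611937175], [-0.12709783419416, -1.534813710049633], [-0.900225453663154, -1.1679772370013097]]
  single [ 533.38 -162.84   -0.34]
  single [ 525.73 -155.16   -0.31]
grip [ 479.82 -143.69]
jig [571.81  73.94  -0.16] [[-1.447535732681331, -1.4891469688407426], [-0.3828182100284607, -0.006860952759552674], [0.7573941167170801, -1.032080676488988], [-2.3923897901690907, -1.693037940322398], [-0.5893728509423681, -1.095072394129545], [0.6110704055121232, -2.5932010922819018], [-0.3040048366928545, -2.4527399427730643], [-1.0133307615919591, -0.753407486558217], [-0.5566604321600721, -1.3747925205186107], [-0.9323539757702406, -1.4873419900552562]]
  single [575.12  72.28  -0.16]
  single [565.36  77.12  -0.17]
knob jig [-69.58 118.1 ]
knob jig [-76.37 118.12]
[[   0.27    0.93    0.26  243.61]
 [  -0.96    0.26    0.07 -579.72]
 [  -0.     -0.27    0.96  383.54]
 [   0.      0.      0.      1.  ]] 62.99469551973186
```

View pics/c.png

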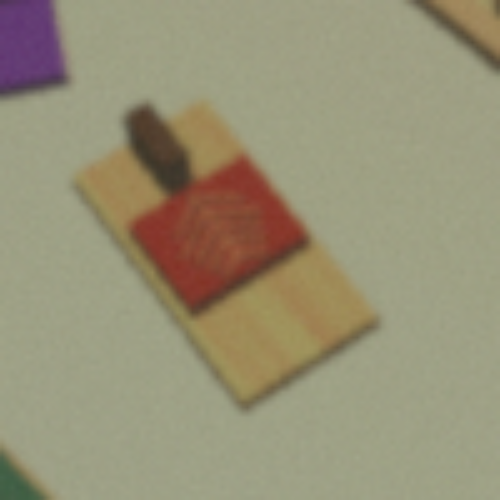

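View pics/w0.png

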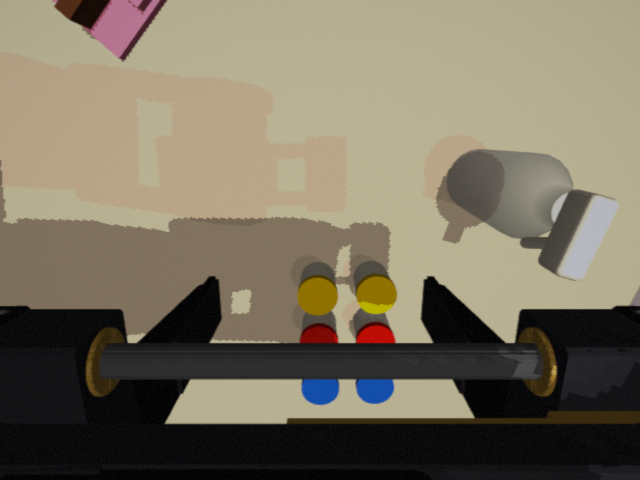

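The crop shows the red pad on the pale board with the rib at upper left, so the choice is right. The wrist view shows some coloured jars under the gripper, well below the fingertips. I move above the grip.

Call:
jog_arm([
  [[38,-32,0],0.1],
  [[76,-64,0],0.2],
  [[114,-96,0],0.3],
  [[152,-128,0],0.4],
  [[190,-160,0],0.5],
], grip=0)

```text
t: 1.55
eef_pos: [310.2, -394.0, 239.8]
tcp_rot: [3.141, -0.0, -0.229]
ft_force: [1.1, -0.9, -0.3]
opening: 0.999
grip_force: 0.0
```

Call:
jog_arm([
  [[15,-38,0],0.02],
  [[30,-78,0],0.04],
  [[46,-118,0],0.06],
  [[62,-158,0],0.08],
  [[78,-200,0],0.1],
])

```text
t: 2.05
eef_pos: [430.8, -216.6, 239.9]
tcp_rot: [3.141, -0.001, -0.325]
ft_force: [1.0, -0.1, -0.1]
opening: 1.002
grip_force: 0.0
```

Call:
jog_arm([
  [[18,-36,0],0],
  [[32,-73,0],0],
  [[32,-73,0],0],
  [[32,-73,0],0],
])

```text
t: 2.45
eef_pos: [483.7, -158.5, 239.5]
tcp_rot: [3.141, 0.0, -0.322]
ft_force: [1.0, -0.6, 1.4]
opening: 0.997
grip_force: 0.0
```

```bash
python3 - <<'E'
from h import *
s=state();print(s["t"],s["eef_pos"],s["tcp_rot"])
W=read_camera("wrist");cv2.imwrite("pics/w1.png",W["img"]);print(W["extrinsics"])
E
```

```text
2.45 [ 483.72670595 -158.45105602  239.52981634] [ 3.14137632e+00  1.85313306e-04 -3.22124922e-01]
[[-3.16007218e-01  9.12639311e-01  2.59285413e-01  5.56097638e+02]
 [-9.48756409e-01 -3.03733832e-01 -8.72183203e-02 -1.82135732e+02]
 [-8.45115721e-04 -2.73560316e-01  9.61854479e-01  3.83373334e+02]
 [ 0.00000000e+00  0.00000000e+00  0.00000000e+00  1.00000000e+00]]
```

View pics/w1.png

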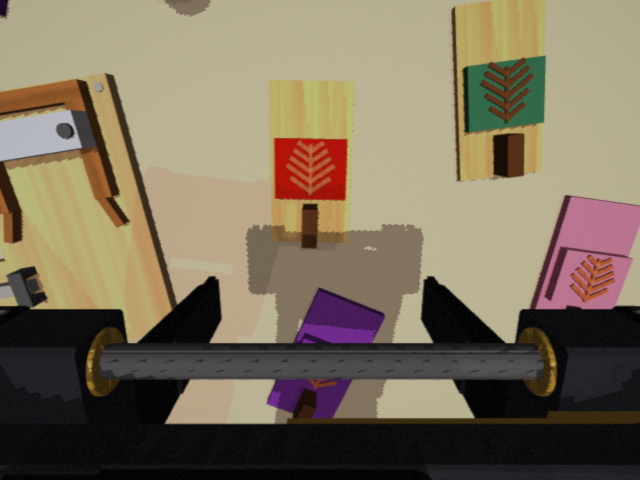

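The wrist view shows the red block with board corners at about (269,81), (353,82), (347,242), (272,240). The rib top is near (310,220). The jig is at left and green at upper right. I fit the pose.

```bash
python3 - <<'E'
from h import *
np.set_printoptions(precision=2,suppress=True)
W=read_camera("wrist")
g=cv2.inRange(cv2.cvtColor(W["img"],cv2.COLOR_BGR2HSV),(0,200,120),(6,255,255))
g[:120]=0;g[215:]=0;g[:,:260]=0;g[:,360:]=0
c=max(cv2.findContours(g,0,2)[0],key=cv2.contourArea);print(cv2.boundingRect(c),cv2.minAreaRect(c))
b=[((75,38,10),(269,81)),((75,-38,10),(354,82)),((-75,-38,10),(348,241)),((-75,38,10),(271.5,240))]
pd=[((25,33,22),(275,139)),((25,-33,22),(346.5,139)),((-30,-33,22),(347,199)),((-30,33,22),(274,199))]
for o in(b,pd,b+pd):
    q,r=fit([(W,l,np.array(u)) for l,u in o],[531,-161,-.33]);print(q,r.tolist())
e=state()["eef_pos"];gr=q[:2]-54*np.array([np.cos(q[2]),np.sin(q[2])]);y=state()["tcp_rot"][2]
d=gr-e[:2];print(e,y,"grip",gr,"tool dx,dy",d@[np.cos(y),np.sin(y)],d@[np.sin(y),-np.cos(y)])
E
```

```text
(274, 138, 72, 62) ((309.1910705566406, 168.57986450195312), (71.31462860107422, 60.223636627197266), 0.8814039826393127)
[ 527.08 -162.87   -0.34] [[-0.309301654541855, -1.4079596198936315], [0.2733774858638185, -0.7724797353702115], [0.043857928548447944, 2.2731410070245204], [-0.008603838345948134, 1.9403607464663821]]
[ 527.26 -163.27   -0.33] [[-1.4790850735737422, -0.5583696835674914], [0.9105192559171655, -0.3732977399166941], [-0.8275024404839542, 0.6093835004712957], [1.329874555119602, 0.43048437583871646]]
[ 527.27 -163.05   -0.34] [[-0.4172100361261073, -1.571478621473318], [0.18354664840848045, -1.1753617263474894], [0.35623320975327033, 1.9571233257764504], [0.2898853280109961, 1.8158955288422476], [-1.363520693315479, -0.9705344501053332], [1.0205453467067969, 0.1970785591315405], [-1.4812106021396403, 1.1269501942404077], [0.6808098617365204, 0.04486270158142247]]
[ 483.11 -159.58  239.6 ] -0.3246515823464762 grip [ 476.33 -145.13] tool dx,dy -11.037056567110584 -11.529643582597393
```

Call:
jog_arm([
  [[-6,-6,40],0.012],
  [[-11,-11.5,85],0.012],
  [[-11,-11.5,130],0.012],
  [[-11,-11.5,160],0.012],
  [[-11,-11.5,160],0.012],
])

```text
t: 3.05
eef_pos: [474.8, -145.1, 76.8]
tcp_rot: [-3.141, 0.006, -0.338]
ft_force: [-0.1, -0.8, 1.7]
opening: 1.0
grip_force: 0.0
```

```bash
python3 - <<'E'
from h import *
s=state();print(s["t"],s["eef_pos"],s["tcp_rot"])
W=read_camera("wrist");cv2.imwrite("pics/w2.png",W["img"])
e,y=s["eef_pos"],-.336
for dx in(-18,18): print(proj(W,[476.3+dx*np.cos(y),-145.1+dx*np.sin(y),40]))
print(proj(W,e+[0,0,-25]))
E
```

```text
3.05 [ 474.80872778 -145.07721456   76.81971552] [-3.14116045  0.00614178 -0.3380873 ]
[321.07395113 318.24979397]
[320.97922488 250.80301619]
[322.01195467 298.04515714]
```

View pics/w2.png

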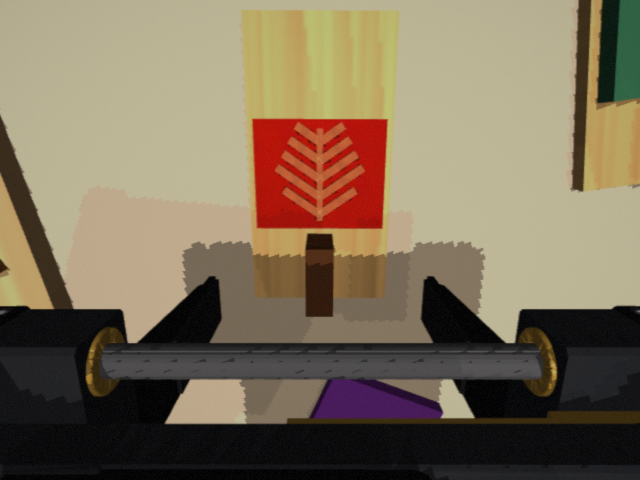

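The rib is centred at (320,283), as predicted. I descend and grip.

Call:
jog_arm([
  [[0,0,20],0],
  [[0,0,35],0],
  [[0,0,38],0],
  [[0,0,38],0],
])

```text
t: 3.5
eef_pos: [477.2, -145.3, 42.9]
tcp_rot: [3.141, -0.001, -0.337]
ft_force: [0.1, 0.8, 0.7]
opening: 1.006
grip_force: 0.0
```

Call:
jog_arm([
  [[0,0,0],0],
  [[0,0,0],0],
  [[0,0,0],0],
  [[0,0,0],0],
  [[0,0,0],0],
], grip=1)

```text
t: 4.0
eef_pos: [476.9, -144.6, 41.8]
tcp_rot: [3.142, -0.0, -0.336]
ft_force: [0.8, 0.3, -0.1]
opening: 0.637
grip_force: 0.0
```

Call:
jog_arm([
  [[0,0,0],0],
  [[0,0,0],0],
  [[0,0,0],0],
  [[0,0,0],0],
  [[0,0,0],0],
])

```text
t: 4.5
eef_pos: [476.8, -144.7, 41.6]
tcp_rot: [3.142, -0.0, -0.336]
ft_force: [-0.2, 0.2, -0.1]
opening: 0.222
grip_force: 0.0
```

Call:
jog_arm([
  [[0,0,0],0],
  [[0,0,0],0],
  [[0,0,0],0],
  [[0,0,0],0],
])

```text
t: 4.9
eef_pos: [476.8, -144.6, 41.6]
tcp_rot: [3.142, -0.0, -0.336]
ft_force: [0.1, 0.9, -1.6]
opening: 0.146
grip_force: 30.0
```

Call:
jog_arm([
  [[0,0,-10],0],
  [[0,0,-40],0],
  [[0,0,-85],0],
  [[0,-10,-130],-0.04],
  [[0,-20,-175],-0.08],
])

```text
t: 5.4
eef_pos: [482.8, -125.4, 219.0]
tcp_rot: [3.142, 0.0, -0.255]
ft_force: [0.4, -0.9, -2.0]
opening: 0.147
grip_force: 30.0
```

Call:
jog_arm([
  [[0,0,-40],-0.06],
  [[0,0,-80],-0.1],
  [[0,0,-80],-0.1],
  [[0,0,-80],-0.1],
])

```text
t: 5.8
eef_pos: [482.9, -125.5, 297.2]
tcp_rot: [3.141, -0.001, -0.157]
ft_force: [-0.4, -0.3, -2.7]
opening: 0.146
grip_force: 30.0
```

```bash
python3 - <<'E'
from h import *
s=state();print(s["t"],s["eef_pos"],s["tcp_rot"],s["grip_force"])
W=read_camera("wrist");cv2.imwrite("pics/w3.png",W["img"]);print(W["extrinsics"])
S=read_camera("scene");cv2.imwrite("pics/s3.png",S["img"])
E
```

```text
5.8 [ 482.93623879 -125.52748315  297.15638548] [ 3.14125691e+00 -1.00717147e-03 -1.56639133e-01] 29.99527931213379
[[-1.55393700e-01  9.50587148e-01  2.68769180e-01  5.58158110e+02]
 [-9.87852338e-01 -1.49326383e-01 -4.30045198e-02 -1.36797782e+02]
 [-7.45214318e-04 -2.72186894e-01  9.62244116e-01  4.41112850e+02]
 [ 0.00000000e+00  0.00000000e+00  0.00000000e+00  1.00000000e+00]]
```

View pics/w3.png

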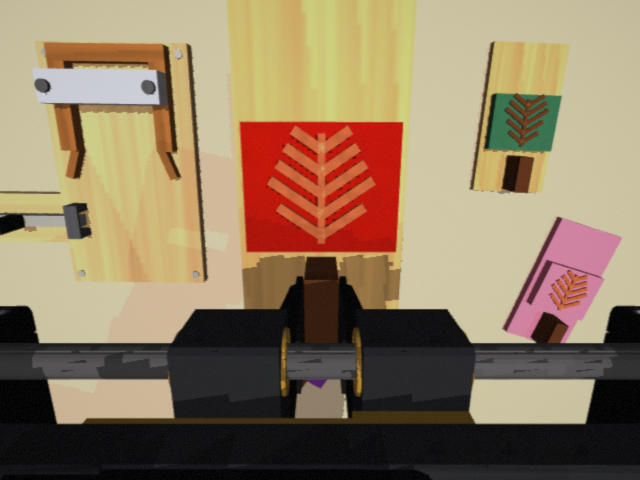

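The jig shows at left with bed corners (206,281), (187,44), (38,44), (72,282), keeper (77,220) and bar (100,87). The block is held straight.

```bash
python3 - <<'E'
from h import *
np.set_printoptions(precision=2,suppress=True)
W=read_camera("wrist");S=read_camera("scene")
s=state();e=s["eef_pos"]
bed=[((-150,-75,15),(205,282)),((105,-75,15),(188,44)),((105,75,15),(37.5,44)),((-150,75,15),(72.5,282))]
ex=[((0,-41,30),(161,150)),((0,41,30),(75.5,150)),((85,-41,30),(160,63)),((85,41,30),(63,63))]
for o in(bed,bed+ex):
    q,r=fit([(W,l,np.array(u,float)) for l,u in o],[572,74,-.16]);print("jig",q,r.tolist())
h=e[2]-41.6
pd=[((25,33,22+h),(240,122)),((25,-33,22+h),(404,122)),((-30,-33,22+h),(397,251)),((-30,33,22+h),(246,251))]
b,r=fit([(W,l,np.array(u,float)) for l,u in pd],[530,-135,-.157]);print("block",b,r.tolist(),e,s["tcp_rot"][2])
y=b[2];print("rib from TCP (tool)",(b[:2]-e[:2])@[np.cos(y),np.sin(y)]-54,(b[:2]-e[:2])@[np.sin(y),-np.cos(y)])
c,s_=np.cos(q[2]),np.sin(q[2]);R=np.array([[c,-s_],[s_,c]])
print("block in jig",R.T@(b[:2]-q[:2]),"tcp in jig",R.T@(e[:2]-q[:2]),y-q[2])
for nm,l in(("keeper",(-75,55,35)),("bartop",(60,0,52)),("holes",(60,55,52)),("holes-",(60,-55,52))): print(nm,proj(W,[*(q[:2]+R@l[:2]),l[2]]))
E
```

```text
jig [567.22  72.37  -0.18] [[-0.42781776991404286, 2.718398444336003], [0.4210356843505565, 0.08251260642563807], [-1.6771258386571617, -3.104700679415515], [3.008159250008447, 0.32771721714800606]]
jig [567.46  72.14  -0.18] [[-0.34777690150036733, 2.531479207013831], [0.6534909035387102, -0.17572416942962832], [-1.4846368213724759, -3.454975700492696], [3.0593006353968235, 0.07502242853854568], [-2.928731043659667, 3.011916069814049], [2.1552636790940767, 1.3744584087493763], [-10.282057436372583, -0.31676208853789944], [1.2969875592041262, -2.1347557551058003]]
block [ 536.34 -133.61   -0.16] [[-0.73209518714242, -1.0264954052286726], [0.5321125498584252, -0.7061449147176262], [-0.0937652166397811, 1.544283812520007], [0.2307130907511521, 1.2046083608896936]] [ 482.92 -125.62  295.29] -0.1566413887575011
rib from TCP (tool) 0.004329568854913646 -0.5125684733432893
block in jig [   5.38 -208.02] tcp in jig [ -48.61 -209.5 ] 0.01796854825046687
keeper [ 72.29 223.71]
bartop [98.04 87.25]
holes [38.45 86.  ]
holes- [157.56  88.5 ]
```

Call:
jog_arm([
  [[-15,-32,0],0],
  [[-35,-75,0],0],
  [[-55,-118,0],0],
  [[-75,-160,0],0],
  [[-90,-195,0],0.008],
])

```text
t: 6.5
eef_pos: [423.5, 82.7, 295.8]
tcp_rot: [3.141, 0.002, -0.164]
ft_force: [0.9, -0.3, -2.3]
opening: 0.147
grip_force: 30.0
```

Call:
jog_arm([
  [[-7,-14,40],0],
  [[-7,-14,85],0],
  [[-7,-14,130],0],
  [[-7,-14,170],0],
  [[-7,-14,200],0],
])

```text
t: 7.0
eef_pos: [419.1, 95.8, 93.9]
tcp_rot: [3.141, 0.003, -0.164]
ft_force: [0.7, 0.3, -2.5]
opening: 0.148
grip_force: 30.0
```

Call:
jog_arm([
  [[0,0,17],0],
  [[0,0,17],0],
  [[0,0,17],0],
])

```text
t: 7.3
eef_pos: [420.1, 95.8, 79.4]
tcp_rot: [3.141, 0.001, -0.164]
ft_force: [0.9, 0.6, -2.6]
opening: 0.145
grip_force: 30.0
```

```bash
python3 - <<'E'
from h import *
s=state();print(s["t"],s["eef_pos"],s["tcp_rot"],s["grip_force"])
W=read_camera("wrist");cv2.imwrite("pics/w4.png",W["img"])
E
```

```text
7.3 [420.0842733   95.77721435  79.42960474] [ 3.14117461e+00  1.40223643e-03 -1.64428021e-01] 29.995450973510742
```

View pics/w4.png

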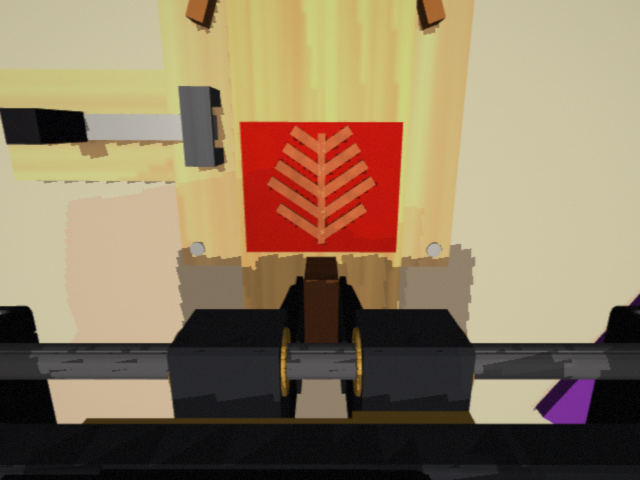

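The block is over the bed behind the mouth: screws at (197,249) and (434,250), lead-in tips at (201,20) and (432,20), keeper at (201,125), knob at (40,125). I back-project bed edges to get the centre line.

```bash
python3 - <<'E'
from h import *
np.set_printoptions(precision=2,suppress=True)
W=read_camera("wrist");s=state();e=s["eef_pos"];y=-.164;print(K(W))
T=np.array([[np.cos(y),np.sin(y)],[np.sin(y),-np.cos(y)]])
img=W["img"];g=cv2.cvtColor(img,cv2.COLOR_BGR2HSV)
f=lambda u,z:T@(back(W,u,z)[:2]-e[:2])
for r in(20,40,60,200,220,230,240):
    row=cv2.GaussianBlur(img,(3,9),0)[r].astype(int);d=np.abs(np.diff(row,axis=0)).sum(1)
    L=150+np.argmax(d[150:180]);R=442+np.argmax(d[442:485]);print(r,L,R,f((L+.5,r),15),f((R+.5,r),15))
h=e[2]-41.6
for n,u,z in(("screwL",(197,249),15),("screwR",(434,250),15),("leadL in",(213,14),27),("leadR in",(419,14),27),("keeper inner top",(215,88),35),("keeper rear",(184,166),35),("padFL",(240,122),22+h),("padFR",(403,122),22+h),("padRL",(246.5,251),22+h),("padRR",(396.5,251),22+h),("knob near top",(4,143),62)): print(n,f(u,z))
E
```

```text
(np.float64(391.6851020664485), 320.833337052228, 240.44622220226657)
20 159 443 [126.27 -77.88] [126.28  57.89]
40 161 469 [117.59 -77.88] [117.6   71.21]
60 163 467 [108.68 -77.89] [108.71  71.15]
200 176 453 [ 39.34 -78.47] [39.42 70.72]
220 179 451 [ 28.3  -77.94] [28.39 70.65]
230 179 450 [ 22.67 -78.49] [22.75 70.62]
240 179 449 [ 16.95 -79.05] [17.04 70.58]
screwL [ 11.73 -69.8 ]
screwR [11.23 62.46]
leadL in [125.8  -49.13]
leadR in [125.8   43.33]
keeper inner top [ 93.94 -48.49]
keeper rear [ 59.19 -65.79]
padFL [ 78.81 -32.91]
padFR [78.83 32.09]
padRL [ 24.91 -33.09]
padRR [24.95 32.36]
knob near top [  70.68 -127.91]
```

Call:
jog_arm([
  [[0,-3.7,8],0.006],
  [[0,-3.7,16],0.006],
  [[0,-3.7,21],0.006],
  [[0,-3.7,22],0.006],
  [[0,-3.7,22],0.006],
])

```text
t: 7.9
eef_pos: [420.7, 99.4, 57.3]
tcp_rot: [3.141, 0.001, -0.17]
ft_force: [-0.4, -1.6, -1.1]
opening: 0.146
grip_force: 30.0
```

Call:
jog_arm([
  [[8,0,0],0],
  [[18,0,0],0],
  [[28,0,0],0],
  [[35,0,0],0],
  [[35,0,0],0],
])

```text
t: 8.4
eef_pos: [456.5, 93.3, 57.6]
tcp_rot: [-3.141, -0.001, -0.171]
ft_force: [0.5, -0.2, -2.3]
opening: 0.147
grip_force: 30.0
```

```bash
python3 - <<'E'
from h import *
s=state();print(s["t"],s["eef_pos"],s["tcp_rot"],s["ft_force"],s["moment"])
W=read_camera("wrist");cv2.imwrite("pics/w5.png",W["img"])
E
```

```text
8.4 [456.52721485  93.28811318  57.61588789] [-3.14145007e+00 -1.05634939e-03 -1.70650003e-01] [ 0.54176102 -0.17389068 -2.29196906] [0.01466354 0.0541042  0.01213712]
```

View pics/w5.png

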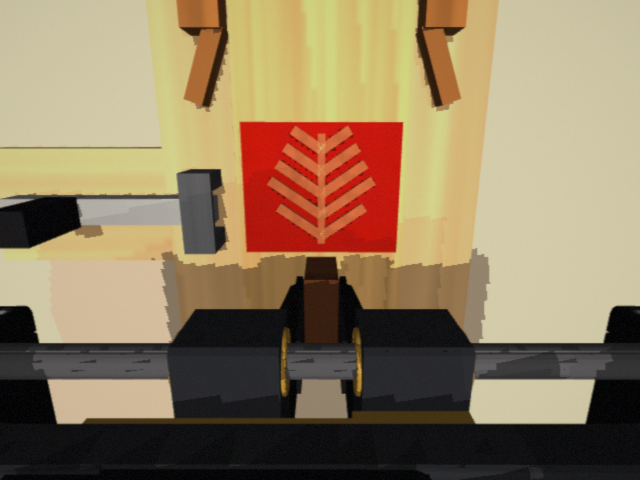

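The block is centred between the rails (inner edges x≈226 and 418, block axis 321.5). I slide it in.

Call:
jog_arm([
  [[8,0,0],0],
  [[18,0,0],0],
  [[28,0,0],0],
  [[35,0,0],0],
  [[35,0,0],0],
])

```text
t: 8.95
eef_pos: [490.9, 87.4, 57.5]
tcp_rot: [-3.142, -0.001, -0.171]
ft_force: [-0.0, -0.3, -2.6]
opening: 0.146
grip_force: 30.0
```

Call:
jog_arm([
  [[8,0,0],0],
  [[16,0,0],0],
  [[24,0,0],0],
  [[31,0,0],0],
  [[31,0,0],0],
])

```text
t: 9.45
eef_pos: [521.4, 82.2, 57.6]
tcp_rot: [-3.142, -0.001, -0.17]
ft_force: [0.0, 0.3, -2.7]
opening: 0.144
grip_force: 30.0
```

Call:
jog_arm([
  [[2,0,0],0],
  [[4,0,0],0],
  [[6,0,0],0],
  [[6,0,0],0],
])

```text
t: 9.85
eef_pos: [526.5, 81.3, 57.6]
tcp_rot: [3.142, -0.0, -0.17]
ft_force: [-0.1, -0.3, -2.0]
opening: 0.144
grip_force: 30.0
```

Call:
jog_arm([
  [[1,0,0.7],0],
  [[2,0,0.7],0],
  [[3,0,0.7],0],
  [[3,0,0.7],0],
])

```text
t: 10.25
eef_pos: [526.9, 81.0, 56.6]
tcp_rot: [3.141, 0.005, -0.17]
ft_force: [-10.7, 1.9, 4.1]
opening: 0.145
grip_force: 30.0
```

Call:
jog_arm([
  [[1,0,0],0],
  [[1,0,0],0],
])

```text
t: 10.45
eef_pos: [527.0, 81.0, 56.6]
tcp_rot: [3.14, 0.007, -0.17]
ft_force: [-15.7, 2.8, 6.3]
opening: 0.148
grip_force: 30.0
```

Call:
jog_arm([
  [[0,0,0],0],
  [[0,0,0],0],
  [[0,0,0],0],
  [[0,0,0],0],
  [[0,0,0],0],
], grip=0.65)

```text
t: 10.95
eef_pos: [530.4, 80.6, 56.9]
tcp_rot: [3.142, -0.0, -0.17]
ft_force: [0.5, -0.7, 0.2]
opening: 0.344
grip_force: 0.0
```

Call:
jog_arm([
  [[0,0,-10],0],
  [[0,0,-40],0],
  [[0,0,-80],0],
  [[-20,0,-110],0],
  [[-30,0,-120],0],
])

```text
t: 11.45
eef_pos: [500.4, 86.0, 180.1]
tcp_rot: [-3.141, -0.004, -0.17]
ft_force: [-0.1, -0.3, 0.3]
opening: 0.348
grip_force: 0.0
```

```bash
python3 - <<'E'
from h import *
s=state();print(s["t"],s["eef_pos"],s["tcp_rot"],s["ft_force"])
W=read_camera("wrist");cv2.imwrite("pics/w6.png",W["img"])
E
```

```text
11.45 [500.40270127  85.95540045 180.07178693] [-3.14084039 -0.00389924 -0.17011259] [-0.07350516 -0.30984257  0.34557348]
```

View pics/w6.png

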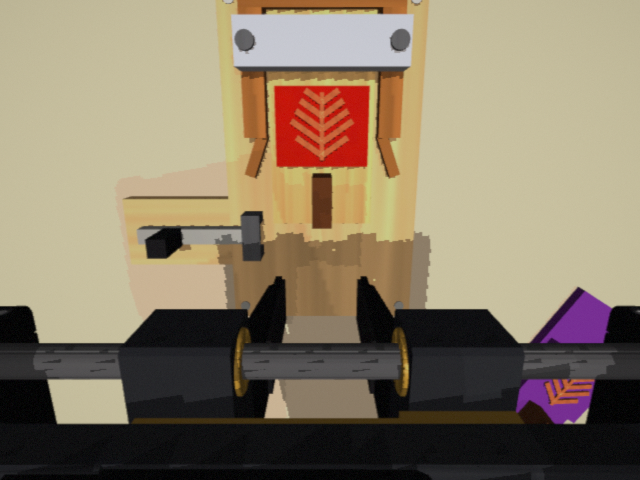

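The picture shows the block home under the bar, with the rib at (322,200). The knob is at (157,246) and clear. Next I close the fingers, go outside the knob and push it.

Call:
jog_arm([
  [[-4,-35,0],0],
  [[-4,-75,0],0],
  [[-4,-115,0],0],
  [[-4,-150,0],0],
  [[-4,-150,0],0],
], grip=1)

```text
t: 12.0
eef_pos: [522.4, 237.5, 175.7]
tcp_rot: [-3.142, 0.0, -0.167]
ft_force: [0.2, 0.3, 0.2]
opening: 0.021
grip_force: 0.0
```

Call:
jog_arm([
  [[0,0,30],0],
  [[0,0,60],0],
  [[0,0,90],0],
  [[0,0,115],0],
  [[0,0,115],0],
])

```text
t: 12.5
eef_pos: [520.6, 233.1, 58.5]
tcp_rot: [3.139, 0.006, -0.171]
ft_force: [-0.3, 0.6, 0.7]
opening: 0.007
grip_force: 0.0
```

```bash
python3 - <<'E'
from h import *
s=state();print(s["t"],s["eef_pos"],s["tcp_rot"],s["ft_force"],s["opening"])
W=read_camera("wrist");cv2.imwrite("pics/w7.png",W["img"])
E
```

```text
12.5 [520.55518938 233.13319622  58.4788366 ] [ 3.13852866  0.00557982 -0.17065708] [-0.34002527  0.57050807  0.69867982] 0.0065112563474847415
```

View pics/w7.png

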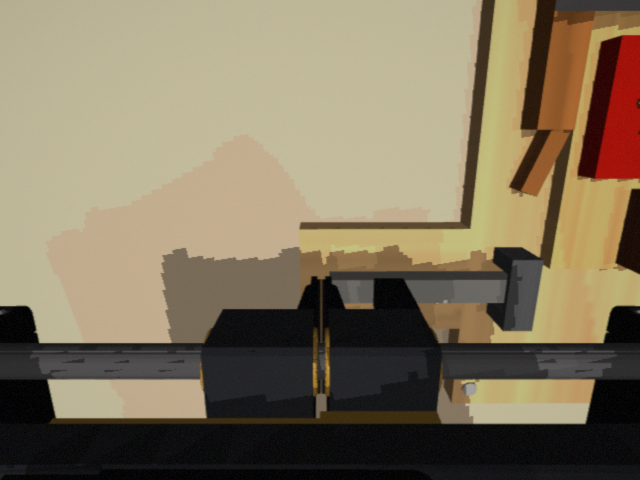

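The fingers (322,295) stand outside the knob (395,295), aligned with it. I push.

Call:
jog_arm([
  [[0,8,0],0],
  [[0,16,0],0],
  [[0,24,0],0],
  [[0,32,0],0],
  [[0,36,0],0],
])

```text
t: 13.05
eef_pos: [516.2, 197.9, 62.5]
tcp_rot: [-3.141, -0.001, -0.171]
ft_force: [0.2, 1.5, 0.9]
opening: 0.001
grip_force: 0.9
```

Call:
jog_arm([
  [[0,3,0],0],
  [[0,5,0],0],
  [[0,6,0],0],
  [[0,6,0],0],
])

```text
t: 13.45
eef_pos: [514.9, 192.8, 61.8]
tcp_rot: [3.141, 0.0, -0.17]
ft_force: [1.0, -0.1, -0.3]
opening: 0.004
grip_force: 0.2
```

Call:
jog_arm([
  [[0,1.5,0],0],
  [[0,3,0],0],
  [[0,4,0],0],
  [[0,4,0],0],
])

```text
t: 13.85
eef_pos: [514.2, 188.8, 61.8]
tcp_rot: [3.141, 0.0, -0.17]
ft_force: [0.7, 0.2, -0.3]
opening: 0.002
grip_force: 0.4
```

Call:
jog_arm([
  [[0,1,0],0],
  [[0,2,0],0],
  [[0,2,0],0],
])

```text
t: 14.15
eef_pos: [513.9, 186.8, 61.8]
tcp_rot: [3.141, 0.0, -0.17]
ft_force: [0.5, 0.9, -0.3]
opening: 0.006
grip_force: 0.4
```

Call:
jog_arm([
  [[0,1,0],0],
  [[0,2,0],0],
  [[0,3,0],0],
  [[0,3,0],0],
])

```text
t: 14.55
eef_pos: [513.6, 184.6, 61.9]
tcp_rot: [-3.141, -0.0, -0.171]
ft_force: [0.9, 8.2, -1.7]
opening: 0.006
grip_force: 4.3
```

```bash
python3 - <<'E'
from h import *
s=state();print(s["t"],s["eef_pos"],s["tcp_rot"],s["ft_force"],s["opening"])
W=read_camera("wrist");cv2.imwrite("pics/w8.png",W["img"][180:360,200:560])
E
```

```text
14.55 [513.62283349 184.62971856  61.89410682] [-3.14055364e+00 -4.87484972e-04 -1.70651798e-01] [ 0.91448238  8.20762863 -1.72517872] 0.005818606284527857
```

View pics/w8.png

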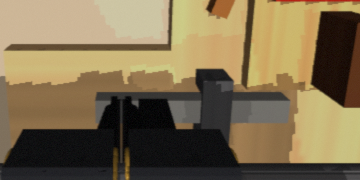

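The tongue reaches about 30 mm past the keeper (keeper edge x≈432, tip x≈490 full-frame) and force rose at the end, so the bolt is shut. I back off and lift.

Call:
jog_arm([
  [[0,-8,0],0],
  [[0,-18,0],0],
  [[0,-20,-30],0],
  [[0,-20,-75],0],
  [[0,-20,-120],0],
])

```text
t: 15.1
eef_pos: [516.5, 204.2, 183.0]
tcp_rot: [3.141, 0.001, -0.17]
ft_force: [0.8, 0.4, 0.2]
opening: 0.004
grip_force: 0.0
```

Call:
jog_arm([
  [[-20,40,-30],0],
  [[-40,80,-30],0],
  [[-40,110,-30],0],
  [[-40,110,-30],0],
  [[-40,110,-30],0],
])

```text
t: 15.6
eef_pos: [459.1, 102.1, 212.2]
tcp_rot: [-3.142, -0.001, -0.171]
ft_force: [0.3, 0.3, -0.2]
opening: 0.004
grip_force: 0.0
```

```bash
python3 - <<'E'
from h import *
np.set_printoptions(precision=2,suppress=True)
s=state();print(s["t"],s["eef_pos"],s["tcp_rot"],s["ft_force"])
W=read_camera("wrist");cv2.imwrite("pics/w9.png",W["img"])
E
```

```text
15.6 [459.12 102.09 212.25] [-3.14 -0.   -0.17] [ 0.33  0.33 -0.15]
```

View pics/w9.png

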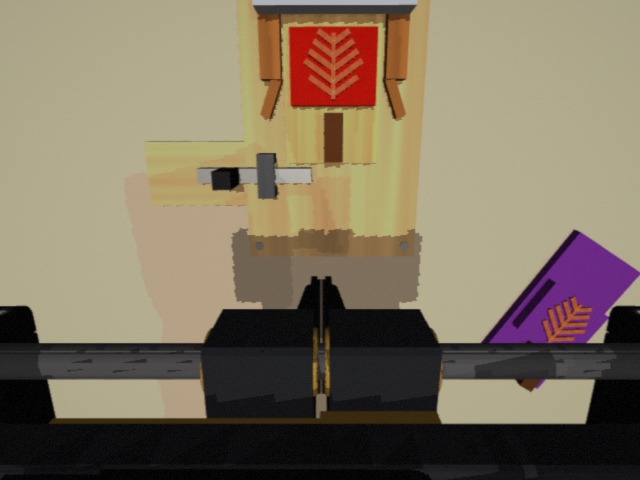

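The block's rear edge is at row 163 and the tongue at rows 168–183, with its tip at x=312. That is about 18 mm from the centre line, so the bolt is shut with a gap of about 4 mm.

```bash
python3 -c "
from cell import job_done;print(job_done())"
```

```text
the job is handed in; nothing more can be done
None
```

The red block is fully home under the bar against the back stop, with the bolt shut behind it. The arm is clear, the bystanders were left alone, and I handed the job in at about 16 s.

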